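Centre the egg cup on its stand

TASK

Two white egg cups stand on small dark wooden pedestal stands on the pale board; one is in the middle of its stand, the other stands near the edge. With light fingertip taps or pushes, nudge the off-centre cup until it stands upright in the middle of its own stand. Do not grip, lift or topple it, do not shift the stands, and leave the other cup and the things round about alone.

Things in the scene. Friction and masses are not known exactly. Their poses are not given: they have to be found in the camera images.
- egg_cup_1: white china egg cup to be centred, 61 mm high, 49 mm wide at the rim (its widest part), foot 44 mm, 55 to 100 g; starts 20 to 26 mm off the middle of stand_1, in any direction. Origin at the centre of its underside, z up. A slow push (2 cm/s) by an upright finger, tip 30 to 45 mm above the stand, slides it on the smooth stand; it stops when the push stops. A quick knock or a press from above may tip it.
- stand_1_top (a point): centre of the flat top of the dark lacquered wooden pedestal stand under that cup: round, top 100 mm across and 9 mm thick, foot 80 mm across, 45 mm high, 1.2 kg, loose on the board; z up
- egg_cup_2: the other egg cup, same shape and size, already in the middle of stand_2: leave it alone. Origin at the centre of its underside
- stand_2_top (a point): centre of the flat top of the second stand, same as the first. The two stands may be either way round, left or right, their centres at least 170 mm apart
- teaspoon: steel teaspoon lying on the board between the stands, 139 x 30 x 10 mm, along its own x; origin under its middle. The board's top is 45 mm below the tops of the stands
- mug: small white cup with handle, 59 x 83 x 55 mm, at the back of the board; origin at the centre of its underside
- salt_shaker: glass shaker with grey cap, 44 mm across, 90 mm high, at the back of the board; origin at the centre of its underside
- ramekin: white ramekin, 78 mm across, 40 mm high, at the back of the board; origin at the centre of its underside
- timer: round kitchen timer, 68 mm across, 57 mm high, at the back of the board; origin at the centre of its underside
- bowl: blue pinch bowl, 69 mm across, 31 mm high, at the back of the board; origin at the centre of its underside
There are look-alikes about, which are no part of the job. What is shaped like the egg_cup_1 but red or turquoise is not meant.

How it is judged:
At the end, for the whole second after the job is handed in: The off-centre egg cup stands upright (within 0.06 rad) and at rest on its stand, its axis within 7 mm of the stand's; the other cup still stands within 10 mm of the middle of its own stand (horizontal distance between egg_cup_1 and stand_1_top below 0.007 m and z of egg_cup_1 in the frame of stand_1_top between -0.003 and 0.003 m and angle between each of egg_cup_1, egg_cup_2's own z axis and vertical below 0.06 rad and linear speed of egg_cup_1 below 0.01 m/s and horizontal distance between egg_cup_2 and stand_2_top below 0.01 m); the robot touches nothing.
It fails at once if the egg cup is lifted more than 12 mm off its stand, falls off it, or is tipped by more than 0.4 rad (z of egg_cup_1 in the frame of stand_1_top above 0.012 m or z of egg_cup_1 in the frame of stand_1_top below -0.005 m or angle between egg_cup_1's own z axis and vertical above 0.4 rad).
It fails at once if the egg cup is gripped or pressed with more than 8 N (contact force between any of the fingers, the arm and egg_cup_1 above 8 N).
It fails at once if a stand is shifted by more than 12 mm (distance of any of stand_1_top, stand_2_top from where it was at the start of the episode above 0.012 m).
It fails at once if the other egg cup is moved by more than 8 mm (distance of egg_cup_2 from where it was at the start of the episode above 0.008 m).
It fails at once if a bystander on the board is moved by more than 15 mm (distance of any of teaspoon, mug, salt_shaker, ramekin, timer, bowl from where it was at the start of the episode above 0.015 m).
It also fails if it takes over 42 s, if anything falls off the work surface, if the arm or the gripper's body presses on something with over 40 N, if the wrist force passes 120 N, or if a joint passes its speed limit or range.

ROBOT

A 6-joint arm with a two-finger parallel gripper is mounted at the origin on a cart in front of the work surface, level with it; the furniture and walls round the work are solid. World frame = base frame: x ahead of the robot, y to its left, z up, the work surface at z = 0. Lengths are in m, angles in rad, forces in N, time in s.
With the tool pointing down it reaches from about 0.35 to 0.875 m from the base axis. Payload 4.2 kg.
Tool frame: the origin (TCP) lies between the finger pads; the fingertips stand 11 mm ahead of it and the grasp point (between the pads) lies 8 mm behind it; z points along the fingers, y is the line along which they close (so a half turn about z gives the same grasp; the last joint's range is limited). The gripper opens to 87 mm and grips with 3 to 60 N. Pads are 19 mm wide; open, the fingers measure 117 mm over their backs; the gripper's body (75 mm by 190 mm) begins 51 mm behind the grasp point.
Start: joints at [-0.845, 0.385, 0.008, 0, -1.194, -0.259], TCP at [0.281, -0.558, 0.234] pointing down, gripper open.
Joint ranges: [-3.14, 3.14], [-1.21, 2.06], [-1.07, 1.41], [-3.16, 2.05], [-2.99, -0.16], [-3.1, 3.1]. Speed limits (rad/s): [2.79, 2.79, 3.14, 3.14, 3.14, 3.14].

INTERFACE

Orientations are given as a rotation vector (axis times angle).
In Python, from workcell import robot gives the robot as it stands. Calls block until the motion is done:
- robot.move_to(position, orientation): joint-space move of the TCP to a pose.
- robot.move_linear(position, rotation=None, vel=0.15, force_limit=None): straight line of the TCP; rotation=None keeps the orientation; vel is the mean speed in m/s. With force_limit (N) it stops when the force on the tool has changed by that much, and returns True; else False.
- robot.set_joints(angles): joint-space move.
- robot.gripper_to(opening, strength=None): finger opening in m; strength is the grip in N (None keeps the last); returns when the fingers have stopped.
- robot.sleep(seconds).
- robot.ik(position, orientation): joint angles nearest the present ones, or None.
- robot.sense(): the state.
- robot.capture(name): name is "scene" or "top"; returns a dict with "img" (480x640x3 uint8, red, green, blue), "fx", "fy", "cx", "cy" (pixels), "eye" and "attitude" of the camera in the world. Camera axes: x right, y down, z forward; pixel columns grow to the right and rows downward; lengths in m; the calibration is good to about 2 mm. A picture is of the moment at which its call begins. There is no depth.
A pose or a line that the arm cannot do raises robot.Unreachable and nothing moves.
- robot.close_job(): hands the job in; it is judged then, once.
The state is a dict: "time": time; "joints": joint angles; "dq": joint speeds; "tau": joint torques, N m; "eef_pos": TCP position; "eef_rot": TCP orientation; "contact_force": force on the tool from outside, world axes, zero at the start; "wrist_torque": the same for the moment, N m; "width": finger opening in m; "gripper_force": force on a finger pad.
Only numpy, scipy, OpenCV 4.12 (cv2) and the standard library are available. Lean on these libraries where they do the work, as an engineer would, in place of code of your own. Each camera call takes 0.05 s, during which the arm holds its last target. There are 200 camera calls.

## Working session

There is one attempt and no reset: what is moved stays moved. The work goes in short steps, each a Python script; the robot and the scene stay as the last script left them, time stands still between calls to the robot, and variables do not carry over. Pictures are saved under pics/ and viewed, at most 10 in all, crops included, and the job is handed in when it is done.

```bash
mkdir -p pics; ls; python3 - <<'E'
from workcell import robot
import cv2
for n in("scene","top"):
    c=robot.capture(n); print(n,{k:c[k] for k in c if k!="img"})
    cv2.imwrite(f"pics/{n}0.png",c["img"][...,::-1])
print(robot.sense())
E
```

```text
pics
scene {'fx': 581.027343871501, 'fy': 581.027343871501, 'cx': 325.12538435449494, 'cy': 243.0335374764722, 'eye': array([-0.13911936,  0.51598432,  0.85574281]), 'attitude': array([-1.21164172,  2.22839712, -0.99784401])}
top {'fx': 518.9019466126036, 'fy': 518.9019466126036, 'cx': 326.4163436917482, 'cy': 244.87587692958067, 'eye': array([0.39509915, 0.08648407, 1.19423063]), 'attitude': array([-2.145127  ,  2.11311119, -0.21661908])}
{'time': 0.1, 'joints': array([-8.45385349e-01,  3.85487531e-01,  6.80282741e-03, -4.42462651e-04,
       -1.19399406e+00, -2.58590968e-01]), 'dq': array([-0.00219607, -0.00131217,  0.00340729,  0.0006989 ,  0.00066179,
       -0.00054519]), 'tau': array([-8.90964984e-04, -3.91687918e+01,  1.87934089e+01,  4.23188388e+00,
        1.34612177e-02, -7.98844280e-05]), 'eef_pos': array([ 0.28107302, -0.55767383,  0.23257889]), 'eef_rot': array([ 7.26267570e-01, -3.05594861e+00, -2.91089037e-03]), 'contact_force': array([-0.58294955,  0.35237431,  0.41168486]), 'wrist_torque': array([-0.02185757,  0.0548307 ,  0.01961523]), 'gripper_force': 0.0, 'width': 0.0871738313837708}
```

View pics/scene0.png

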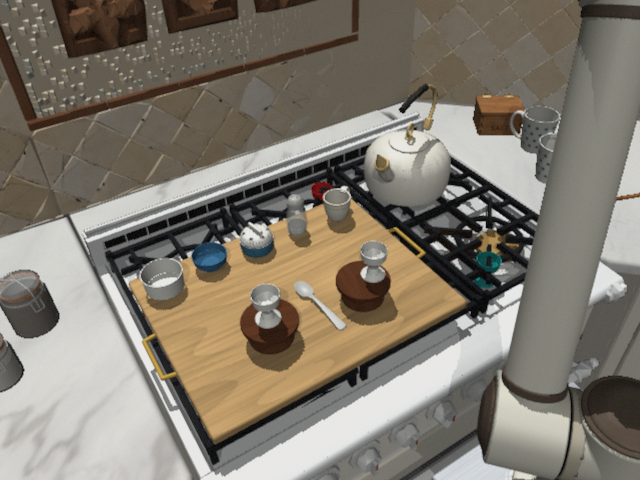

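View pics/top0.png

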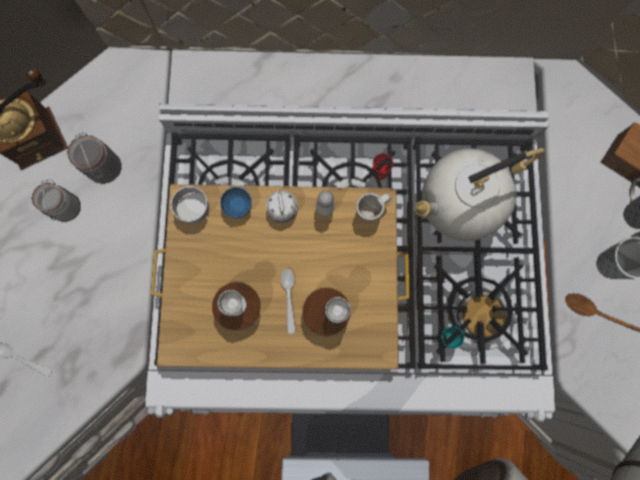

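The white candidates are the left cup (scene 266,305 / top 232,303) and the right cup (scene 373,262 / top 337,311). The red cup (top 380,166) and the turquoise one (452,337) are look-alikes. The right cup looks off-centre towards image right, so I'll check it in an enlarged crop.

```bash
python3 - <<'E'
import cv2,numpy as np
a=cv2.imread("pics/top0.png")[270:350,200:360]; b=cv2.imread("pics/scene0.png")[235:355,235:395]
f=lambda i:cv2.resize(i,None,fx=5,fy=5,interpolation=cv2.INTER_CUBIC)
cv2.imwrite("pics/c1.png",f(a)); cv2.imwrite("pics/c2.png",f(b))
E
```

```text
(no output)
```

View pics/c1.png

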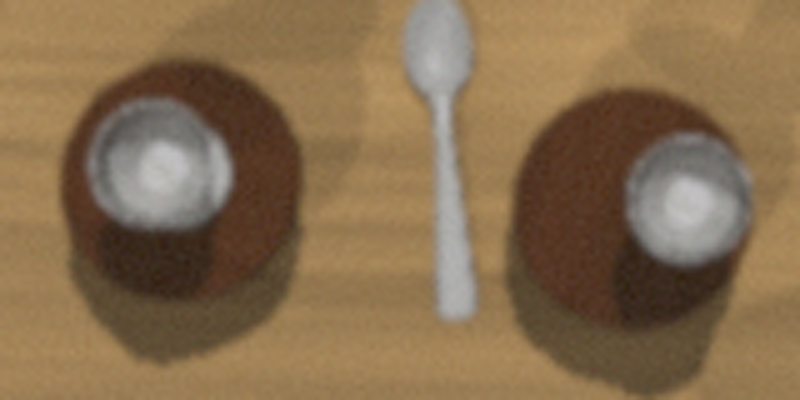

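View pics/c2.png

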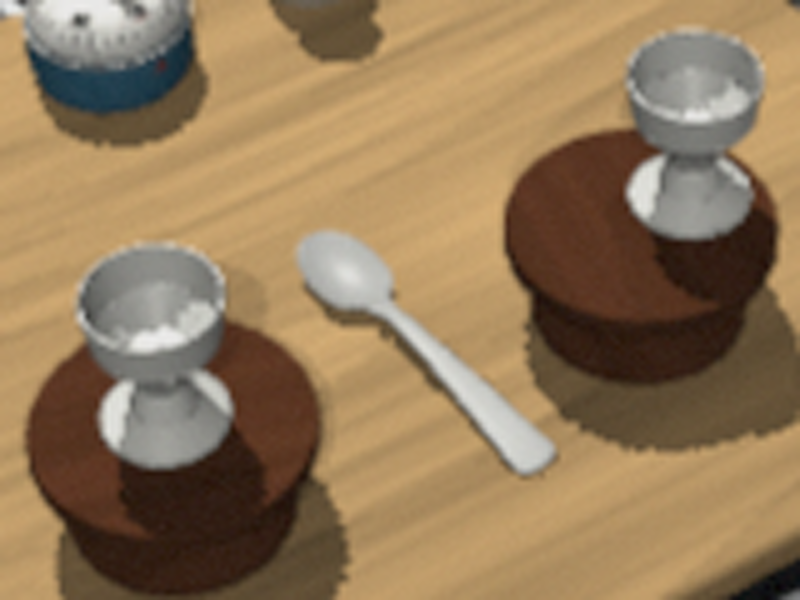

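Left cup: its foot (c2 166,417) is on its stand's centre (174,428). Right cup: its foot (689,195) is well off its stand's centre (641,226). So egg_cup_1 is the right cup. Next I triangulate.

```bash
cat >h.py <<'E'
import numpy as np,cv2
from scipy.spatial.transform import Rotation as R
CAM={"scene":((581.027,325.125,243.034),[-0.13911936,0.51598432,0.85574281],[-1.21164172,2.22839712,-0.99784401]),
"top":((518.902,326.416,244.876),[0.39509915,0.08648407,1.19423063],[-2.145127,2.11311119,-0.21661908])}
def ray(n,p):
    (f,cx,cy),e,a=CAM[n]; d=R.from_rotvec(a).apply([(p[0]-cx)/f,(p[1]-cy)/f,1]); return np.array(e),d/np.linalg.norm(d)
def tri(ps,pt):
    (a,u),(b,v)=ray("scene",ps),ray("top",pt)
    s=np.linalg.lstsq(np.c_[u,-v],b-a,rcond=None)[0]; p,q=a+s[0]*u,b+s[1]*v
    return (p+q)/2,np.linalg.norm(p-q)
def atz(n,p,z):
    e,d=ray(n,p); return e+d*(z-e[2])/d[2]
def proj(n,P):
    (f,cx,cy),e,a=CAM[n]; c=R.from_rotvec(a).inv().apply(np.array(P)-e); return np.array([cx,cy])+f*c[...,:2]/c[...,2:]
E
python3 - <<'E'
from h import *
np.set_printoptions(precision=4,suppress=True)
S=lambda x,y:(235+(x+.5)/5-.5,235+(y+.5)/5-.5)
T=lambda x,y:(200+(x+.5)/5-.5,270+(y+.5)/5-.5)
print("stand1",tri(S(641,226),T(632,208)));print("rim1",tri(S(695,84),T(689,200)))
print("stand2",tri(S(174,428),T(182,179)));print("rim2",tri(S(152,308),T(156,165)))
z=tri(S(641,226),T(632,208))[0][2]
print("foot1",atz("scene",S(689,195),z),"foot2",atz("scene",S(166,417),z))
E
```

```text
stand1 (array([0.4611, 0.0707, 0.1148]), np.float64(0.0007678257111955824))
rim1 (array([0.4609, 0.0493, 0.1731]), np.float64(0.0006664465554186243))
stand2 (array([0.4704, 0.2571, 0.1133]), np.float64(0.0008530866405021421))
rim2 (array([0.4718, 0.2586, 0.1714]), np.float64(0.00013523407530232896))
foot1 [0.4642 0.0466 0.1148] foot2 [0.4747 0.2572 0.1148]
```

egg_cup_1 sits about 22 mm towards -y of its stand's middle, with almost no x offset. The measured heights, stand 0.114 and rim 0.173, agree with the 61 mm cup. I'll push in +y with the two fingers slightly open as a self-centring cradle, first to about 5 mm short.

```bash
python3 - <<'E'
from h import *
from workcell import robot
best=None
for s in(1,-1):
    y=np.array([s,0,0.]);z=np.array([0,0,-1.]);rv=R.from_matrix(np.c_[np.cross(y,z),y,z]).as_rotvec()
    q=robot.ik([.461,-.005,.26],rv); print(s,rv,q)
    if q is not None and (best is None or abs(q[5])<abs(best[1][5])): best=(rv,q)
rv=best[0]; np.save("rv.npy",rv)
robot.gripper_to(0.024)
robot.move_to([.461,-.008,.26],rv); print(robot.sense()["time"])
robot.move_linear([.461,-.008,.163],vel=.12)
c=robot.capture("scene"); t=robot.capture("top")
s=robot.sense(); print(s["time"],s["eef_pos"],s["width"],s["contact_force"])
f=lambda i:cv2.resize(i,(400,400),interpolation=cv2.INTER_CUBIC)[...,::-1]
cv2.imwrite("pics/c3.png",np.hstack([f(c["img"][200:320,310:430]),f(t["img"][255:355,285:385])]))
E
```

```text
1 [2.22144147 2.22144147 0.        ] [ 0.34311692  0.08086419 -0.32928742  0.         -1.16064472  2.79847573]
-1 [ 2.22144147 -2.22144147  0.        ] [ 0.34311692  0.08086419 -0.32928742  0.         -1.16064472 -0.34311692]
3.4083
4.4667 [ 0.4615944  -0.00788907  0.16381667] 0.023763140670974795 [-0.45710524 -0.00056658 -0.32296292]
```

View pics/c3.png

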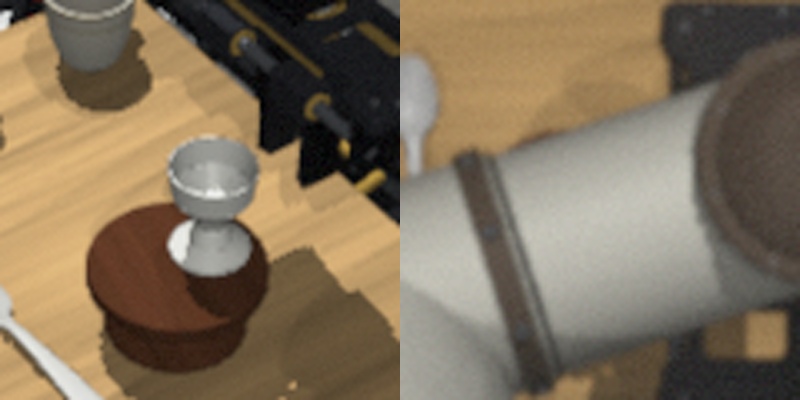

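Scene view: the dark fingertips are at (275,165) and (320,180), to the right of the cup (212,190) and clear of it, at the right height. In the top view the arm hides the cup. Now the slow push.

```bash
python3 - <<'E'
from h import *
from workcell import robot
print(robot.move_linear([.461,.036,.163],vel=.014,force_limit=5))
s=robot.sense(); print(s["time"],s["eef_pos"],s["contact_force"])
c=robot.capture("scene")
robot.move_linear([.461,.0,.163],vel=.06)
robot.move_linear([.461,.0,.25],vel=.15)
d=robot.capture("scene")
cv2.imwrite("pics/s1.png",d["img"][...,::-1])
f=lambda i:cv2.resize(i,(400,400),interpolation=cv2.INTER_CUBIC)[...,::-1]
cv2.imwrite("pics/c4.png",np.hstack([f(x["img"][220:320,310:410]) for x in(c,d)]))
print(robot.sense()["time"])
E
```

```text
False
7.7583 [0.46099292 0.0359806  0.16298488] [ 0.28113541 -0.27046715 -0.33869191]
9.3417
```

View pics/c4.png

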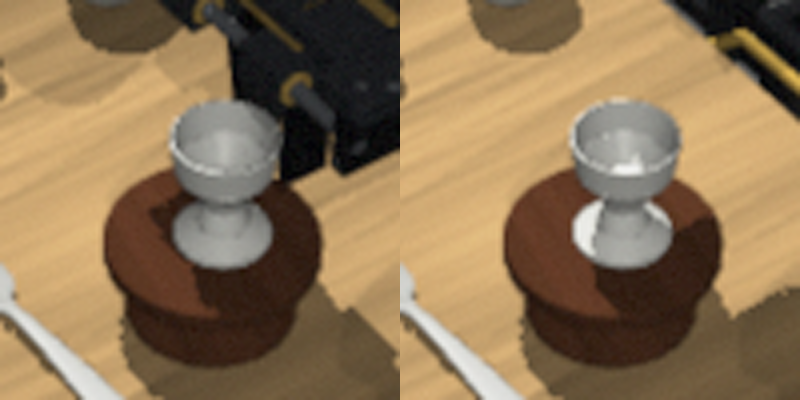

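```bash
python3 - <<'E'
from h import *
np.set_printoptions(precision=4,suppress=True)
z=.114
n=lambda x,y:(310+(x+.5)/4-.5,220+(y+.5)/4-.5)
S=lambda x,y:(235+(x+.5)/5-.5,235+(y+.5)/5-.5)
print("foot now",atz("scene",n(222,231.5),z),"stand now",atz("scene",n(212.5,243),z))
print("rim now",atz("scene",n(225.5,136.5),z+.061))
print("foot2",atz("scene",S(166,417),z),"stand2",atz("scene",S(174,428),z),"rim2",atz("scene",S(152,308),z+.061))
# model overlay: predicted circles
img=cv2.imread("pics/s1.png"); k=5; x0,y0=310,215
big=cv2.resize(img[y0:y0+110,x0:x0+110],None,fx=k,fy=k,interpolation=cv2.INTER_CUBIC)
x1,y1=235,270
b2=cv2.resize(img[y1:y1+110,x1:x1+75],None,fx=k,fy=k,interpolation=cv2.INTER_CUBIC)
def circ(im,c,r,z,ox,oy,col):
    a=np.linspace(0,2*np.pi,80); P=np.c_[c[0]+r*np.cos(a),c[1]+r*np.sin(a),0*a+z]
    p=(proj("scene",P)-[ox,oy]+.5)*k-.5
    cv2.polylines(im,[np.round(p).astype(int)],True,col,1)
s1=(.4611,.0707);c1=(.4611,.0666);s2=(.4704,.2571);c2=(.4718,.2580)
for im,s,c,ox,oy in((big,s1,c1,x0,y0),(b2,s2,c2,x1,y1)):
    circ(im,s,.05,z,ox,oy,(0,255,255));circ(im,c,.022,z,ox,oy,(0,255,0));circ(im,c,.0245,z+.061,ox,oy,(0,0,255))
cv2.imwrite("pics/ov.png",np.hstack([big,b2])[:,:800])
E
```

```text
foot now [0.4639 0.0631 0.114 ] stand now [0.4603 0.0709 0.114 ]
rim now [0.4614 0.065  0.175 ]
foot2 [0.4753 0.2569 0.114 ] stand2 [0.4695 0.257  0.114 ] rim2 [0.4685 0.2599 0.175 ]
```

View pics/ov.png

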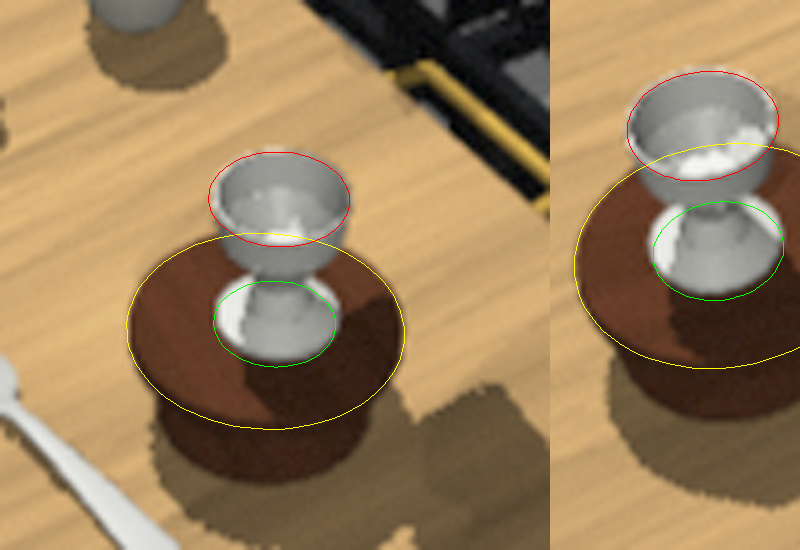

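The cup is upright, now about 6–7 mm short in y, with x within about 2 mm. Push on 6.5 mm, then back off far enough for the top camera to see it.

```bash
python3 - <<'E'
from h import *
from workcell import robot
rv=np.load("rv.npy")
robot.move_linear([.461,.005,.163],vel=.12)
print(robot.move_linear([.461,.0425,.163],vel=.014,force_limit=5),robot.sense()["eef_pos"])
robot.move_linear([.461,.0,.163],vel=.06)
robot.move_linear([.461,.0,.26],vel=.2)
robot.set_joints([-.845,.385,.008,0,-1.194,-.259])
d=robot.capture("scene");t=robot.capture("top")
cv2.imwrite("pics/s2.png",d["img"][...,::-1]);cv2.imwrite("pics/t2.png",t["img"][...,::-1])
f=lambda i:cv2.resize(i,(400,400),interpolation=cv2.INTER_CUBIC)[...,::-1]
r1=[f(d["img"][230:310,325:405]),f(t["img"][275:345,291:361])]
cv2.imwrite("pics/c5.png",np.hstack(r1))
print(robot.sense()["time"])
E
```

```text
False [0.46098977 0.04247678 0.16298832]
16.7417
```

View pics/c5.png

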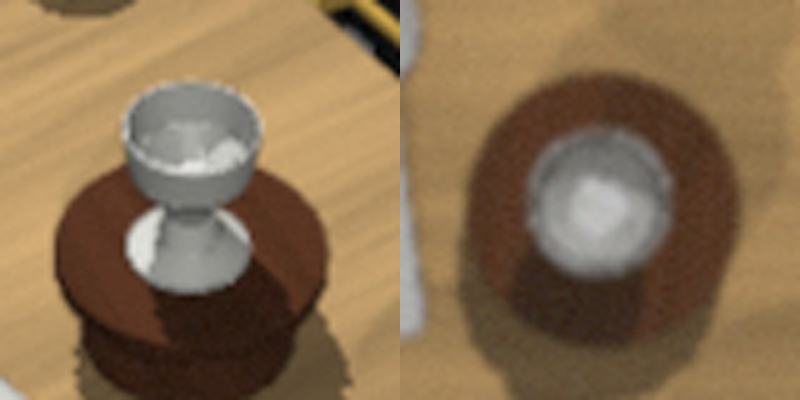

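```bash
python3 - <<'E'
from h import *
np.set_printoptions(precision=4,suppress=True)
z=.114
T=lambda x,y:(291+(x-400+.5)/5.714-.5,275+(y+.5)/5.714-.5)
S=lambda x,y:(325+(x+.5)/5-.5,230+(y+.5)/5-.5)
T0=lambda x,y:(200+(x+.5)/5-.5,270+(y+.5)/5-.5)
print("top: stand",atz("top",T(604.5,209),z),"rim",atz("top",T(599.5,202),z+.061))
print("top: stand2",atz("top",T0(182,179),z),"rim2",atz("top",T0(154.5,164),z+.061))
print("scene: foot",atz("scene",S(188.5,248),z),"stand",atz("scene",S(191,256),z),"rim",atz("scene",S(192,131),z+.061))
E
```

```text
top: stand [0.4614 0.0703 0.114 ] rim [0.46   0.0729 0.175 ]
top: stand2 [0.4706 0.2573 0.114 ] rim2 [0.472  0.2586 0.175 ]
scene: foot [0.4632 0.0699 0.114 ] stand [0.4594 0.0715 0.114 ] rim [0.46   0.0724 0.175 ]
```

Both views put the cup's axis within about 3 mm of the stand's. The cup is upright, the stand hasn't moved and the arm is clear, so I'm handing the job in.

```bash
python3 -c "
from workcell import robot
print(robot.close_job(), robot.sense()['time'])"
```

```text
the job is handed in; nothing more can be done
the job is handed in; nothing more can be done
```

The off-centre egg cup (the right-hand one) now stands upright within about 3 mm of its stand's middle by both cameras; its stand has not measurably shifted, nothing else was touched, and the job is handed in, though no verdict came back.

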